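# Refit the quarter-turn stud of the workbench filter box

## Task

The loose winged stud of the filter box is lying tipped over on the free-spinning varnishing turntable. Lift it off, stand it upright on its foot on the cork mat and let go, then take it again from above, feel for the slot in the filter box's open well, push the stud in against the spring and turn it a quarter turn clockwise (seen from above) to its stop, so that it stays locked down when you let go. Do not disturb the jar, the glue bottle or the brush.

Things in the scene. Friction and masses are not known exactly. Their poses are not given: they have to be found in the camera images.
- stud_wing (a point): Loose plain steel winged stud, 55 mm long, 16 mm thick, 110 g; point: wing centre. x runs from foot to head, y across the wing, z through the thickness. The wing is a block 30 (x) by 46 (y) by 16 mm. Below it (-x) come a round shank, 15 mm diameter, 17 long, and the foot. At the start it lies flat, z up, wing centre 8 mm over the platter, head (+x) within 60 degrees of facing -x world.
- stud_foot (a point): Centre of the underside of the stud's foot, 40 mm from the wing centre along the stud's -x; same axes. The foot is a cross-bar 32 mm wide (y), 16 thick (z), 8 long (x). Standing on it the stud's x points up, the wing spans 25 to 55 mm above the ground, and it tips over beyond about 10 degrees. A half turn about x changes nothing.
- turntable: Varnishing turntable, fixed base, origin at the centre of its underside on the bench. Plywood platter of 100 mm radius, its top 52 mm above the origin, spins freely, almost without friction, about the vertical through the origin. It stands on one side of the mat (left or right), the filter box on the other.
- mat_top (a point): Centre of the top face of the fixed cork mat, 120 mm (x) by 100 mm (y), 4 mm thick, flat on the bench. The stud is stood here to change grip: from lying it has to be turned through a right angle, which a hand gripping across the 46 mm wing can do by leaning at pick-up and the other way at set-down (two leans adding up to 90 degrees); then it is taken from above across the 16 mm thickness.
- well (a point): Filter box: grey metal box 200 (x) by 180 (y), 76 mm high, fixed, flat aluminium cover. Point: centre of the open well, a round hole 42 mm in diameter through the 6 mm cover, at the cover's top face; box axes, z up. The well lies 35 mm from the cover's middle along the box's -x. Two locked smaller studs, 18 mm high, stand 113 mm towards +x and 66 mm to either side (y) of it.
- slot (a point): Nominal centre of the slot in the steel plate under the cover, 7 mm below the well point, at the plate's top face. Plate 6 mm thick, slot 36 x 20 mm, long side nominally along this x. The plate floats: the true slot is off by up to 1 mm in x and y and up to 0.28 rad in yaw, unknown, to be felt for. The foot (its y along the slot) enters only within 0.12 rad (centred); else it rests on the plate.
- spring (a point): Nominal top of the spring pad under the slot, 14 mm below the cover's top. The pad pushes the foot back with 2.5 N here, 5 N at 21 mm, 6.3 N at 25 mm below the cover, where the wing meets the cover. With the foot 22 to 25 mm down the stud turns clockwise 90 degrees to a stop (anticlockwise is blocked). Released, it springs up and stays held at 21 mm; if not turned, it returns to 14 mm.
- varnish_jar: Closed amber jar, 27 mm radius, 58 mm high, bystander; origin at the centre of its underside.
- glue_bottle: White glue bottle, 30 mm radius, 140 mm high, bystander; origin at the centre of its underside.
- brush: Flat brush lying on the bench, bystander; origin under its middle.
Things that resemble listed ones, but are neither listed nor needed, are in the scene too. Of the things that look like the part that bears mat_top, the middle-sized one is meant.

How it is judged:
By the outcome, as a careful person would: the job done as asked, in the order asked, and still so for the second after the job is handed in, with the robot touching nothing.
It also fails if it takes over 72 s, if anything falls off the work surface, if the arm or the gripper's body presses on something with over 40 N, if the wrist force passes 120 N, or if a joint passes its speed limit or range.

## Robot

A 6-joint arm with a two-finger parallel gripper is mounted at the origin on the work surface. World frame = base frame: x ahead of the robot, y to its left, z up, the work surface at z = 0. Lengths are in mm, angles in degrees, forces in N, time in s.
With the tool pointing down it reaches from about 325 to 925 mm from the base axis. Payload 3.1 kg.
Tool frame: the origin (TCP) lies on the centre line of the jaws, within the pads' length; the fingertips stand 14 mm ahead of it and the grasp point (between the pads) lies 5 mm behind it; z points along the fingers, y is the line along which they close (so a half turn about z gives the same grasp; the last joint's range is limited). The gripper opens to 85 mm and grips with 20 to 120 N. Pads are 22 mm wide; open, the fingers measure 114 mm over their backs; the gripper's body (76 mm by 85 mm) begins 54 mm behind the grasp point. The pads swing forward as they close: fully open they stand 13 mm farther back than shut.
Start: joints at [-79.71, 12.427, 92.441, -0, 75.132, -6.429], TCP at [179.819, -598.585, 245.3] pointing down, gripper open.
Joint ranges: [-157.48, 157.48], [-44.54, 120.13], [17.64, 146.25], [-64.5, 244.5], [7.68, 150.69], [-147.95, 147.95]. Speed limits (degrees/s): [159.86, 159.86, 180, 180, 180, 180].

## Interface

Orientations are given as [roll, pitch, yaw] about the fixed x, y, z axes, in that order (R = Rz(yaw) Ry(pitch) Rx(roll)).
In Python, from bench import arm gives the robot as it stands.
- The arm moves only by the shell command python3 -m handwheel 'ROWS' [FORCE]. ROWS is text: rows parted by semicolons, each of 7 numbers parted by spaces: the turn, a rotation vector about the tool's x, y, z in units of 10 degrees (1.0 is 10 degrees), then the shift along the tool's x, y, z in units of 40 mm (1.0 is 40 mm), then the opening, from 0 (shut) to 1 (fully open). A call has 1 to 20 rows; each row shifts and turns the commanded pose from where the row before left it, along the tool's axes as they then stand; what a row does not reach is not made up. A row lasts 1/8 s, in which the tool goes at most 62.5 mm and 10.7 degrees, less where a joint would pass 70% of its speed; a pose out of reach is approached as far as the arm can. A call is refused whole if a number of a shift passes 1 or a number of a turn 1, either way. A call with a gripper value outside its range is refused whole. The fingers move at their own pace and stop on an object; FORCE is the grip in N (left out, the last holds). Time passes only in rows, so rows that do not move let the fingers close. It gives the time, the measured TCP pose, the force, the opening and the grip force at its end, in the units of the state.
- arm.read_state(): the state, without advancing time (a new reading comes with each control period).
- arm.snapshot(name): name is "side" or "top" or "wrist"; returns (picture, depth): 400x640x3 uint8, blue, green, red; 400x640 float32, mm along the optical axis (not along the pixel's ray), 0 where there is no reading.
- arm.camera_model(name): a dict with "camera_matrix" (3x3 intrinsics, pixels), "eye" and "attitude" of the camera in the world; the wrist camera has in their place "mount" (4x4, takes a point from camera to tool coordinates, whose origin is the TCP and whose axes are the flange's). Camera axes: x right, y down, z forward; pixel columns grow to the right and rows downward; lengths in mm; the calibration is good to about 2 mm. A picture is of the moment at which its call begins: read the wrist's pose just before it. camera_model takes no time and is no camera call.
- arm.sign_off(): hands the job in; it is judged then, once.
Trained networks look in the newest picture that a camera, given by its name, has taken for a name from the list of things; names that differ only in an ending like _2 or _b are one class to them, and where a whole thing is asked for, a point or a joint stands for the part that bears it (a point fixed in the world has none). Each returns a list of dicts, best first, with "conf" (0 to 1); they miss things now and then, are a little off and sometimes report something else, mostly with a low value. They report only what shows in the picture. A call takes as long as a camera call. They do not tell look-alikes from the thing itself.
- arm.outline_of(thing, camera): "pixels" (400x640 bool, what is visible of it) and "box" ([left, top, right, bottom] in pixels, round what is visible of it).
The state is a dict: "time_s": time; "joints": joint angles; "qd": joint speeds; "tau": joint torques, N m; "eef_pos": TCP position; "tcp_rot": TCP orientation; "force": force on the tool from outside, world axes, zero at the start; "torque": the same for the moment, N m; "grip_width": opening from 0.0 (shut) to 1.0 (fully open); "gripper_force": force on a finger pad.
Only numpy, scipy, OpenCV 4.12 (cv2) and the standard library are available. Lean on these libraries where they do the work, as an engineer would, in place of code of your own. Each camera call takes 0.05 s, during which the arm holds its last target. There are 200 camera calls.

## Working session

There is one attempt and no reset: what is moved stays moved. The work goes in short steps, Python scripts to look and compute and a shell command to move; the robot and the scene stay as the last step left them, time stands still between calls to the robot, and variables do not carry over. Pictures are saved under pics/ and viewed, at most 10 in all, crops included, and the job is handed in when it is done.

```bash
ls; mkdir -p pics
cat > h.py <<'E'
import numpy as np,cv2
from scipy.spatial.transform import Rotation as R
from bench import arm
def cam(n,st=None):
    m=arm.camera_model(n);K=np.array(m["camera_matrix"])
    return m,K
E
python3 - <<'E'
from h import *
for n in("side","top"):
    p,d=arm.snapshot(n);cv2.imwrite(f"pics/{n}0.png",p);np.save(f"{n}d.npy",d)
    print(n,arm.camera_model(n))
    for t in["stud_wing","turntable","mat_top","well","varnish_jar","glue_bottle","brush"]:
        for o in arm.outline_of(t,n): print(t,round(o["conf"],2),o["box"])
print(arm.camera_model("wrist"));print(arm.read_state())
E
```

```text
pics
side {'camera_matrix': array([[365.5422583 ,   0.        , 316.69885115],
       [  0.        , 365.5422583 , 200.93156158],
       [  0.        ,   0.        ,   1.        ]]), 'eye': array([374.54049224, 586.91713757, 755.0628293 ]), 'attitude': array([-138.25910278,   -0.1702704 , -163.70684083])}
stud_wing 0.73 [255.8, 186.4, 275.7, 216.5]
stud_wing 0.58 [268.7, 296.8, 298.4, 321.6]
turntable 0.58 [241.6, 263.2, 340.3, 358.1]
mat_top 0.9 [353.3, 247.7, 435.2, 319.8]
mat_top 0.74 [366.2, 196.8, 400.9, 223.0]
mat_top 0.73 [241.1, 260.5, 338.3, 357.3]
mat_top 0.55 [293.9, 209.8, 348.9, 251.3]
well 0.57 [300.7, 113.6, 385.7, 187.4]
well 0.19 [240.5, 260.7, 341.4, 356.2]
varnish_jar 0.59 [254.6, 187.8, 279.9, 219.8]
glue_bottle 0.59 [221.0, 184.4, 250.1, 233.4]
brush 0.63 [247.4, 143.2, 281.2, 190.3]
top {'camera_matrix': array([[434.81297905,   0.        , 318.03924926],
       [  0.        , 434.81297905, 197.5575575 ],
       [  0.        ,   0.        ,   1.        ]]), 'eye': array([ 432.47361528,   11.57020684, 1082.95965958]), 'attitude': array([-175.0632598 ,   -0.5062745
[... 1019 characters left out ...]
+00,
         1.00000000e+00]])}
{'time_s': 0.8, 'joints': array([-7.97088234e+01,  1.24245512e+01,  9.24365209e+01,  1.46497582e-03,
        7.51325242e+01, -6.42949869e+00]), 'qd': array([ 0.06934412, -0.03929183,  0.05225153,  0.04018668, -0.11799369,
       -0.01753779]), 'tau': array([-1.25792252e-03, -3.96833897e+01, -3.04236531e+01, -1.49090947e-04,
        6.53953630e-04,  1.26327637e-05]), 'eef_pos': array([ 179.84401501, -598.61846428,  245.37273422]), 'tcp_rot': array([ 1.79993478e+02, -6.89966933e-04,  1.67202996e+01]), 'force': array([0.6389821 , 0.494839  , 0.03093025]), 'torque': array([0.01672509, 0.04404931, 0.01512489]), 'gripper_force': 0.0, 'grip_width': 1.00206577528089}
```

Run:
```python
import cv2
p=cv2.imread("pics/top0.png");cv2.imwrite("pics/top1.png",cv2.resize(p[70:330,140:500],(800,578),interpolation=cv2.INTER_CUBIC))
```

```text
(no output)
```

View pics/top1.png

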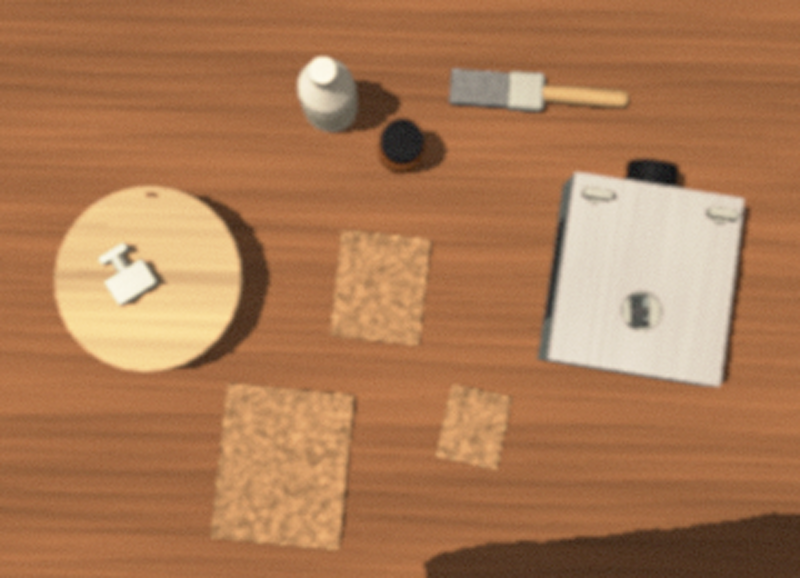

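The crop shows the turntable at (148,278), with the stud lying on it: wing at (132,283), foot at (117,253). The box is on the right, with its well at (641,311). There are three cork mats, at (380,288), (284,466) and (473,427). The one at (380,288), full-picture (311,199), is middle-sized, so it should be the one meant. I'll check that by measuring it.

```bash
cat > h.py <<'E'
import numpy as np,cv2
from scipy.spatial.transform import Rotation as R
from bench import arm
def pose(n):
    m=arm.camera_model(n);K=np.array(m["camera_matrix"])
    if n=="wrist":
        s=arm.read_state();T=R.from_euler("xyz",s["tcp_rot"],degrees=True).as_matrix();M=np.array(m["mount"])
        return K,T@M[:3,:3],T@M[:3,3]+s["eef_pos"]
    return K,R.from_euler("xyz",m["attitude"],degrees=True).as_matrix(),np.array(m["eye"])
def toplane(P,uv,z):
    K,A,e=P;uv=np.atleast_2d(uv);r=np.c_[uv,np.ones(len(uv))]@np.linalg.inv(K).T@A.T
    return e+r*((z-e[2])/r[:,2])[:,None]
def cloud(P,d):
    K,A,e=P;v,u=np.indices(d.shape);r=np.stack([u,v,np.ones_like(u)],-1)@np.linalg.inv(K).T
    return (r*d[...,None])@A.T+e
def rect(P,mask,z):
    c=max(cv2.findContours(mask.astype(np.uint8),0,2)[0],key=cv2.contourArea)[:,0]
    w=toplane(P,c,z)[:,:2].astype(np.float32);r=cv2.minAreaRect(w);return np.round(r[0],1),np.round(r[1],1),round(r[2],1)
E
python3 - <<'E'
from h import *
P=pose("top");pic,d=arm.snapshot("top");C=cloud(P,d)
for t,z in[("mat_top",4),("turntable",52),("well",76),("stud_wing",68),("varnish_jar",58),("glue_bottle",100),("brush",8)]:
    for o in arm.outline_of(t,"top"):
        m=o["pixels"]; print(t,round(o["conf"],2),rect(P,m,z),"depth med xyz",np.round(np.median(C[m&(d>0)],0),1))
        if t=="stud_wing":
            Q=C[m&(d>0)];print(np.round(np.percentile(Q[:,2],[10,50,90]),1))
# stud foot/wing approx from crop pixels
f=np.array([[132,283],[117,253],[641,311]])*360/800+[140,70]
print(toplane(P,f,66), toplane(P,f[2:],76))
# well: box cover rect by grey color
E
```

```text
mat_top 0.87 (array([322.3, 123.3]), array([141.5, 172.7]), 86.2) depth med xyz [321.8 122.8   6.3]
mat_top 0.75 (array([521.9,  21.2]), array([104.7, 124. ]), 85.5) depth med xyz [521.4  21.9   4.6]
mat_top 0.6 (array([371.5, -87.1]), array([69.5, 84.1]), 79.5) depth med xyz [371.  -86.5   3.6]
mat_top 0.26 (array([741.3,  86.5]), array([85.6, 60.8]), 9.9) depth med xyz [714.   79.4  96.1]
turntable 0.67 (array([521.6, 268.7]), array([195.7, 199.6]), 1.6) depth med xyz [519.5 263.   52.4]
well 0.59 (array([ 546.5, -254.2]), array([194.2, 231.9]), 83.1) depth med xyz [ 536.6 -256.1   76.7]
stud_wing 0.96 (array([525.1, 290.1]), array([57.2, 46.2]), 36.0) depth med xyz [521.  289.6  67.8]
[64.6 67.8 70.7]
stud_wing 0.34 (array([517. ,  20.6]), array([ 92.9, 111.9]), 85.6) depth med xyz [521.4  20.9   4.7]
[2.  4.7 7.2]
varnish_jar 0.83 (array([671.8,   2.8]), array([58.4, 50.3]), 1.6) depth med xyz [671.6   2.   57.7]
glue_bottle 0.92 (array([713.9,  79.5]), array([75.4, 55.4]), 1.7) depth med xyz [714.   79.7  95.9]
glue_bottle 0.42 (array([523.3, 280.9]), array([55. , 46.1]), 34.0) depth med xyz [521.6 289.6  67.8]
glue_bottle 0.3 (array([ 722.6, -138.6]), array([183.4,  40.8]), 89.3) depth med xyz [ 745.1 -124.4   18.8]
brush 0.79 (array([ 747.2, -152.1]), array([196.9,  42.8]), 86.2) depth med xyz [ 744.8 -124.3   18.8]
[[ 513.62503919  282.64129475   66.        ]
 [ 544.99220236  300.01352306   66.        ]
 [ 498.22168642 -254.96889563   66.        ]] [[ 497.5751704  -252.34795487   76.        ]]
```

```bash
cat >> h.py <<'E'
def plan(pos,rot,n=None):
    """rows (turn/10deg, shift/40mm) per row from present pose to target; turn applied after shift"""
    s=arm.read_state();A=R.from_euler("xyz",s["tcp_rot"],degrees=True)
    B=rot if isinstance(rot,R) else R.from_euler("xyz",rot,degrees=True)
    w=(A.inv()*B).as_rotvec();T=A.inv().apply(np.array(pos)-s["eef_pos"])
    for k in([n] if n else range(1,60)):
        S=sum(R.from_rotvec(w/k*i).as_matrix() for i in range(k));t=np.linalg.solve(S,T)
        if np.abs(t).max()<=39 and np.degrees(np.linalg.norm(w))/k<=9.5 and np.linalg.norm(t)<60 or n: break
    print(k,"x:",*np.round(np.degrees(w)/k/10,3),*np.round(t/40,3),"| tot deg",np.round(np.degrees(w),1),"shift/40",np.round(T/40,3))
def st():
    s=arm.read_state();print(round(s["time_s"],2),np.round(s["eef_pos"],1),np.round(s["tcp_rot"],1),"F",np.round(s["force"],1),"M",np.round(s["torque"],2),"g",round(float(s["grip_width"]),3),round(float(s["gripper_force"]),1),"q",np.round(s["joints"],0))
E
python3 -c "
from h import *
plan([514,283,220],[180,0,30])"
```

```text
18 x: -0.0 0.0 -0.074 0.908 -0.948 0.035 | tot deg [ -0.    0.  -13.3] shift/40 [ 14.342 -18.704   0.633]
```

```bash
python3 -m handwheel '0 0 -0.07 0.91 -0.95 0.035 1;0 0 -0.07 0.91 -0.95 0.035 1;0 0 -0.07 0.91 -0.95 0.035 1;0 0 -0.07 0.91 -0.95 0.035 1;0 0 -0.07 0.91 -0.95 0.035 1;0 0 -0.07 0.91 -0.95 0.035 1;0 0 -0.07 0.91 -0.95 0.035 1;0 0 -0.07 0.91 -0.95 0.035 1;0 0 -0.07 0.91 -0.95 0.035 1;0 0 -0.07 0.91 -0.95 0.035 1;0 0 -0.07 0.91 -0.95 0.035 1;0 0 -0.07 0.91 -0.95 0.035 1;0 0 -0.07 0.91 -0.95 0.035 1;0 0 -0.07 0.91 -0.95 0.035 1;0 0 -0.07 0.91 -0.95 0.035 1;0 0 -0.07 0.91 -0.95 0.035 1;0 0 -0.07 0.91 -0.95 0.035 1;0 0 -0.07 0.91 -0.95 0.035 1;0 0 0 0 0 0 1;0 0 0 0 0 0 1' 60
python3 - <<'E'
from h import *
st();plan([514,283,220],[180,0,30])
P=pose("wrist");pic,d=arm.snapshot("wrist");C=cloud(P,d);cv2.imwrite("pics/w0.png",pic)
for o in arm.outline_of("stud_wing","wrist"):
    m=o["pixels"];print(o["conf"],o["box"],rect(P,m,68))
    q=(C[...,2]>62)&(C[...,2]<74)&(d>0)&cv2.dilate(m.astype(np.uint8),np.ones((9,9))).astype(bool)
    Q=C[q];print(len(Q),np.round(np.median(Q,0),1), rect(P,q,68)) if len(Q) else 0
E
```

```text
time_s: 3.7
eef_pos: [519.7, 282.9, 219.8]
tcp_rot: [180.0, 0.1, 29.3]
force: [-0.4, -0.5, -0.5]
grip_width: 0.998
gripper_force: 0.0
3.7 [519.7 282.9 219.8] [1.80e+02 1.00e-01 2.93e+01] F [-0.4 -0.5 -0.5] M [-0.01 -0.04  0.06] g 0.998 0.0 q [22. 10. 98. -0. 72. 82.]
1 x: 0.003 0.007 -0.065 -0.124 -0.071 -0.005 | tot deg [ 0.   0.1 -0.7] shift/40 [-0.124 -0.071 -0.005]
0.84 [279.6, 138.8, 334.1, 203.8] (array([526.6, 294.6]), array([55.8, 45.6]), 33.6)
2566 [521.3 294.   66.8] (array([526.2, 294.3]), array([55. , 45.5]), 34.1)
```

View pics/w0.png

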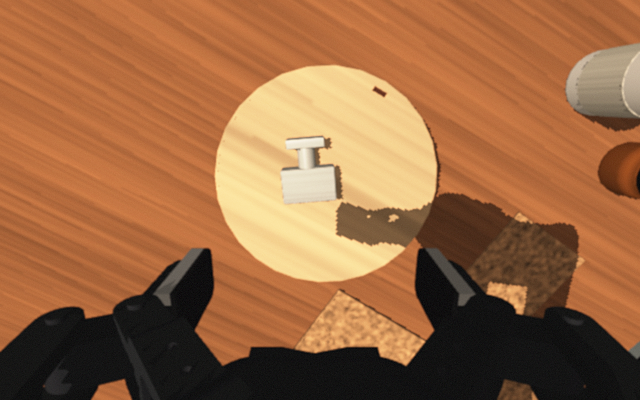

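The wrist view shows the stud with its wing at (310,184) and foot at (305,143), so it points about 34° outward. The measured 55 x 46 mm matches the stud. Next I lean the hand 50° and stop short of it.

```bash
cat >> h.py <<'E'
def lean(yaw,L):
    """tool z: down, tipped L deg towards heading yaw; tool y heading yaw-90"""
    c,s=np.cos(np.radians(yaw)),np.sin(np.radians(yaw));l=np.radians(L)
    z=np.array([np.sin(l)*c,np.sin(l)*s,-np.cos(l)]);y=np.array([s,-c,0]);return R.from_matrix(np.c_[np.cross(y,z),y,z])
E
python3 -c "
from h import *
B=lean(34,50);a=B.as_matrix()[:,2]
plan(np.array([516,287.4,71])-80*a,B)"
```

```text
6 x: 0.035 0.834 -0.074 -0.397 -0.01 0.298 | tot deg [ 2.1 50.  -4.4] shift/40 [-1.544 -0.036  2.441]
```

```bash
python3 -m handwheel '0.035 0.83 -0.07 -0.4 -0.01 0.3 0.7;0.035 0.83 -0.07 -0.4 -0.01 0.3 0.7;0.035 0.83 -0.07 -0.4 -0.01 0.3 0.7;0.035 0.83 -0.07 -0.4 -0.01 0.3 0.7;0.035 0.83 -0.07 -0.4 -0.01 0.3 0.7;0.035 0.83 -0.07 -0.4 -0.01 0.3 0.7;0 0 0 0 0 0 0.7;0 0 0 0 0 0 0.7'
python3 - <<'E'
from h import *
st();B=lean(34,50);a=B.as_matrix()[:,2]
P=pose("wrist");pic,d=arm.snapshot("wrist");C=cloud(P,d);cv2.imwrite("pics/w1.png",pic)
for o in arm.outline_of("stud_wing","wrist"):
    m=o["pixels"];Q=C[m&(d>0)];print(o["conf"],o["box"]);Q=Q[(Q[:,2]>62)&(Q[:,2]<74)]
    if len(Q)>50: print(len(Q),cv2.minAreaRect(Q[:,:2].astype(np.float32)),np.median(Q[:,2]))
plan(np.array([516,287.4,71]),B)
E
```

```text
time_s: 4.8
eef_pos: [467.3, 268.8, 143.6]
tcp_rot: [-177.2, -41.8, 33.2]
force: [-0.3, 0.7, 1.0]
grip_width: 0.702
gripper_force: 0.0
4.8 [467.3 268.8 143.6] [-177.2  -41.8   33.2] F [-0.3  0.7  1. ] M [-0.18  0.2  -0.04] g 0.702 0.0 q [ 14.  -9. 136.  49.  20.  28.]
0.79 [305.1, 177.8, 374.4, 253.2]
3689 ((525.3790893554688, 294.0765686035156), (55.80986404418945, 45.786956787109375), 34.19234085083008) 66.59585837412342
3 x: -0.076 0.27 -0.024 -0.13 0.121 0.725 | tot deg [-2.3  8.1 -0.7] shift/40 [-0.286  0.392  2.184]
```

View pics/w1.png

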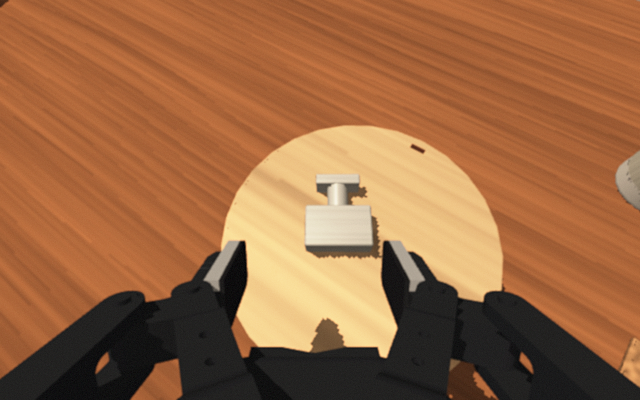

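```bash
python3 -c "
from h import *
B=lean(34,40);a=B.as_matrix()[:,2]
plan(np.array([515.5,287.2,70.5])-70*a,B,4)"
```

```text
4 x: -0.058 -0.048 -0.013 -0.06 0.078 0.111 | tot deg [-2.3 -1.9 -0.5] shift/40 [-0.246  0.318  0.437]
```

```bash
python3 -m handwheel '-0.06 -0.05 -0.01 -0.06 0.08 0.11 0.7;-0.06 -0.05 -0.01 -0.06 0.08 0.11 0.7;-0.06 -0.05 -0.01 -0.06 0.08 0.11 0.7;-0.06 -0.05 -0.01 -0.06 0.08 0.11 0.7;0 0 0 0 0 0 0.7;0 0 0 0 0 0 0.7'
python3 -c "
from h import *
st();B=lean(34,40)
plan(np.array([515.5,287.2,70.5]),B,6)"
```

```text
time_s: 5.65
eef_pos: [476.8, 261.7, 122.5]
tcp_rot: [-179.9, -39.8, 33.8]
force: [-0.2, 0.1, -0.3]
grip_width: 0.701
gripper_force: 0.0
5.65 [476.8 261.7 122.5] [-179.9  -39.8   33.8] F [-0.2  0.1 -0.3] M [-0.19  0.29 -0.06] g 0.701 0.0 q [ 15.  -5. 134.  45.  17.  32.]
6 x: -0.0 0.004 -0.003 0.009 0.002 0.29 | tot deg [-0.   0.2 -0.2] shift/40 [0.059 0.013 1.741]
```

```bash
python3 -m handwheel '0 0 0 0.01 0 0.29 0.7;0 0 0 0.01 0 0.29 0.7;0 0 0 0.01 0 0.29 0.7;0 0 0 0.01 0 0.29 0.7;0 0 0 0.01 0 0.29 0.7;0 0 0 0.01 0 0.15 0.7;0 0 0 0 0 0.14 0.7;0 0 0 0 0 0 0.7;0 0 0 0 0 0 0.7'
python3 -c "
from h import *
st();B=lean(34,40)
plan(np.array([515.5,287.2,70.5]),B,1)
pic,d=arm.snapshot('wrist');cv2.imwrite('pics/w2.png',pic)"
```

```text
time_s: 6.78
eef_pos: [515.3, 287.6, 70.9]
tcp_rot: [-179.9, -39.8, 33.8]
force: [0.0, -0.5, -0.2]
grip_width: 0.702
gripper_force: 0.0
6.78 [515.3 287.6  70.9] [-179.9  -39.8   33.8] F [ 0.  -0.5 -0.2] M [-0.14  0.28  0.05] g 0.702 0.0 q [ 17.   8. 129.  68.  12.   9.]
1 x: -0.0 0.02 -0.015 -0.007 0.011 0.007 | tot deg [-0.   0.2 -0.1] shift/40 [-0.007  0.011  0.007]
```

View pics/w2.png

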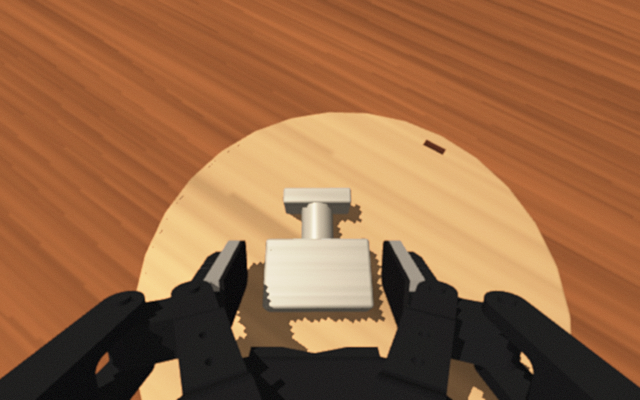

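The wing (265–372, 240–308) sits between the pads (245 left, 383 right), nearly centred. Closing now.

```bash
python3 -m handwheel '0 0 0 0 0 0 0.64;0 0 0 0 0 0 0.6;0 0 0 0 0 0 0.57;0 0 0 0 0 0 0.5;0 0 0 0 0 0 0.4;0 0 0 0 0 0 0.4' 70
python3 -c "
from h import *
st()"
```

```text
time_s: 7.58
eef_pos: [515.8, 287.6, 71.3]
tcp_rot: [-179.9, -39.9, 33.8]
force: [-1.5, -1.7, 4.8]
grip_width: 0.511
gripper_force: 70.6
7.58 [515.8 287.6  71.3] [-179.9  -39.9   33.8] F [-1.5 -1.7  4.8] M [-0.19  0.01 -0.12] g 0.511 70.6 q [ 17.   8. 129.  68.  12.   9.]
```

```bash
python3 -c "
from h import *
s=arm.read_state();plan(s['eef_pos']+[0,0,60],s['tcp_rot'],4)"
```

```text
4 x: 0.0 0.0 0.0 0.24 -0.001 -0.288 | tot deg [0. 0. 0.] shift/40 [ 0.961 -0.002 -1.152]
```

```bash
python3 -m handwheel '0 0 0 0.08 0 -0.1 0.4;0 0 0 0.24 0 -0.29 0.4;0 0 0 0.24 0 -0.29 0.4;0 0 0 0.24 0 -0.29 0.4;0 0 0 0.16 0 -0.19 0.4;0 0 0 0 0 0 0.4'
python3 -c "
from h import *
st()
plan([490,200,190],lean(34,0),10)
s,t=arm.snapshot('side');print([ (o['conf'],o['box']) for o in arm.outline_of('stud_wing','side')])
"
```

```text
time_s: 8.32
eef_pos: [515.0, 287.6, 131.0]
tcp_rot: [-179.9, -39.8, 33.9]
force: [0.2, 0.4, -1.9]
grip_width: 0.514
gripper_force: 71.3
8.32 [515.  287.6 131. ] [-179.9  -39.8   33.9] F [ 0.2  0.4 -1.9] M [-0.28  0.38 -0.01] g 0.514 71.3 q [ 17.  -0. 128.  40.  17.  38.]
10 x: -0.001 -0.398 -0.001 -0.109 0.147 -0.206 | tot deg [ -0.1 -39.8  -0.1] shift/40 [-0.392  1.465 -2.248]
[(0.82, [262.9, 279.1, 294.6, 309.3])]
```

Held (grip 71 N, about 1 N of added weight). Next, bring the hand to vertical on the way over.

```bash
python3 -m handwheel '0 -0.4 0 -0.11 0.15 -0.2 0.4;0 -0.4 0 -0.11 0.15 -0.2 0.4;0 -0.4 0 -0.11 0.15 -0.2 0.4;0 -0.4 0 -0.11 0.15 -0.2 0.4;0 -0.4 0 -0.11 0.15 -0.2 0.4;0 -0.4 0 -0.11 0.15 -0.2 0.4;0 -0.4 0 -0.11 0.15 -0.2 0.4;0 -0.4 0 -0.11 0.15 -0.2 0.4;0 -0.4 0 -0.11 0.15 -0.2 0.4;0 -0.4 0 -0.11 0.15 -0.2 0.4;0 0 0 0 0 0 0.4'
python3 -c "
from h import *
st()
plan([515,60,160],lean(-40,0))
plan([509,14,130],lean(-40,-50.2))
"
```

```text
time_s: 9.8
eef_pos: [492.1, 199.3, 187.2]
tcp_rot: [-179.9, 0.2, 33.9]
force: [-0.1, 0.3, -1.7]
grip_width: 0.516
gripper_force: 71.4
9.8 [492.1 199.3 187.2] [-179.9    0.2   33.9] F [-0.1  0.3 -1.7] M [ 0.03 -0.02  0.01] g 0.516 71.4 q [ 14.   4. 108.   0.  68.  71.]
8 x: -0.0 0.003 0.924 0.064 0.468 0.084 | tot deg [-0.   0.2 73.9] shift/40 [-1.464  3.212  0.676]
10 x: 0.322 -0.426 0.688 0.074 0.52 0.073 | tot deg [ 32.2 -42.6  68.8] shift/40 [-2.228  4.085  1.426]
```

```bash
python3 -c "
from h import *
plan([505,60,160],lean(-25,0),8)
"
```

```text
8 x: -0.001 0.003 0.736 -0.022 0.456 0.084 | tot deg [-0.   0.2 58.9] shift/40 [-1.672  3.073  0.677]
```

```bash
python3 -m handwheel '0 0 0.74 -0.02 0.46 0.08 0.4;0 0 0.74 -0.02 0.46 0.08 0.4;0 0 0.74 -0.02 0.46 0.08 0.4;0 0 0.74 -0.02 0.46 0.08 0.4;0 0 0.74 -0.02 0.46 0.08 0.4;0 0 0.74 -0.02 0.46 0.08 0.4;0 0 0.74 -0.02 0.46 0.08 0.4;0 0 0.74 -0.02 0.46 0.08 0.4;0 0 0 0 0 0 0.4'
python3 -c "
from h import *
st()
plan([500,16,115],lean(-25,-50.2),10)
"
```

```text
time_s: 10.92
eef_pos: [503.1, 58.3, 160.5]
tcp_rot: [179.9, 0.3, -25.3]
force: [-0.4, 0.1, -1.2]
grip_width: 0.513
gripper_force: 71.4
10.93 [503.1  58.3 160.5] [179.9   0.3 -25.3] F [-0.4  0.1 -1.2] M [ 0.01 -0.01  0.03] g 0.513 71.4 q [ -1.   3. 112.   0.  65. 114.]
10 x: -0.0 -0.499 -0.004 0.081 0.099 0.093 | tot deg [ -0.  -49.9  -0.4] shift/40 [0.388 0.986 1.137]
```

```bash
python3 -m handwheel '0 -0.5 0 0.08 0.1 0.09 0.4;0 -0.5 0 0.08 0.1 0.09 0.4;0 -0.5 0 0.08 0.1 0.09 0.4;0 -0.5 0 0.08 0.1 0.09 0.4;0 -0.5 0 0.08 0.1 0.09 0.4;0 -0.5 0 0.08 0.1 0.09 0.4;0 -0.5 0 0.08 0.1 0.09 0.4;0 -0.5 0 0.08 0.1 0.09 0.4;0 -0.5 0 0.08 0.1 0.09 0.4;0 -0.5 0 0.08 0.1 0.09 0.4;0 0 0 0 0 0 0.4;0 0 0 0 0 0 0.4'
python3 -c "
from h import *
st()
plan([500,16,60],lean(-25,-50.2),5)
p,d=arm.snapshot('side');cv2.imwrite('pics/s1.png',cv2.resize(p[160:310,280:480],(800,600),interpolation=cv2.INTER_CUBIC))
C=cloud(pose('side'),d)
for o in arm.outline_of('stud_wing','side'): print(o['conf'],o['box'])
"
```

```text
time_s: 12.42
eef_pos: [501.5, 16.5, 118.0]
tcp_rot: [179.9, 50.1, -25.3]
force: [-0.0, 1.5, -0.1]
grip_width: 0.514
gripper_force: 71.5
12.43 [501.5  16.5 118. ] [179.9  50.1 -25.3] F [-0.   1.5 -0.1] M [-0.22 -0.48 -0.01] g 0.514 71.5 q [-12.  36.  87.  10. 106. 102.]
5 x: -0.003 -0.002 -0.004 0.219 0.005 0.19 | tot deg [-0.2 -0.1 -0.2] shift/40 [1.093 0.027 0.951]
0.21 [307.1, 112.8, 386.0, 186.2]
```

View pics/s1.png

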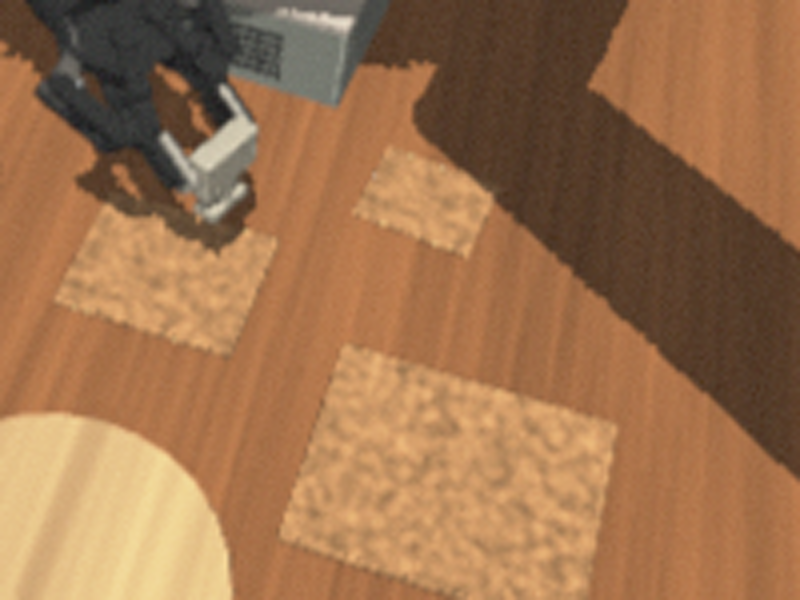

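The stud is upright in the grip, wing at (222,155) and foot at (225,205) in the crop, over the middle-sized mat at (165,280). Lowering it.

```bash
python3 -m handwheel '0 0 0 0.22 0 0.19 0.4;0 0 0 0.22 0 0.19 0.4;0 0 0 0.22 0 0.19 0.4;0 0 0 0.22 0 0.19 0.4;0 0 0 0.22 0 0.19 0.4;0 0 0 0.11 0 0.09 0.4;0 0 0 0 0 0 0.4'
python3 -c "
from h import *
st();plan([500.5,16,44.5],lean(-25,-50.2),5)"
```

```text
time_s: 13.4
eef_pos: [500.0, 16.3, 53.7]
tcp_rot: [179.8, 50.3, -25.5]
force: [0.1, 0.0, -1.4]
grip_width: 0.516
gripper_force: 71.5
13.4 [500.   16.3  53.7] [179.8  50.3 -25.5] F [ 0.1  0.  -1.4] M [-0.24 -0.45 -0.02] g 0.516 71.5 q [-12.  42.  86.  10. 101. 101.]
5 x: -0.003 0.001 -0.006 0.037 -0.0 0.027 | tot deg [-0.1  0.1 -0.3] shift/40 [ 0.186 -0.     0.135]
```

```bash
python3 -m handwheel '0 0 0 0.04 0 0.035 0.4;0 0 0 0.04 0 0.035 0.4;0 0 0 0.04 0 0.035 0.4;0 0 0 0.02 0 0.017 0.4;0 0 0 0 0 0 0.4;0 0 0 0 0 0 0.4'
python3 -c "
from h import *
st()"
```

```text
time_s: 14.15
eef_pos: [500.2, 16.2, 46.8]
tcp_rot: [179.8, 50.2, -25.5]
force: [0.5, 0.2, -0.3]
grip_width: 0.514
gripper_force: 71.5
14.15 [500.2  16.2  46.8] [179.8  50.2 -25.5] F [ 0.5  0.2 -0.3] M [-0.23 -0.49  0.01] g 0.514 71.5 q [-12.  42.  86.  10. 101. 101.]
```

```bash
python3 -m handwheel '0 0 0 0.02 0 0.017 0.4;0 0 0 0 0 0 0.4'; python3 -m handwheel '0 0 0 0.02 0 0.017 0.4;0 0 0 0 0 0 0.4'; python3 -m handwheel '0 0 0 0.02 0 0.017 0.4;0 0 0 0 0 0 0.4'
```

```text
time_s: 14.4
eef_pos: [500.1, 16.3, 45.6]
tcp_rot: [179.8, 50.2, -25.5]
force: [0.0, 0.4, -1.1]
grip_width: 0.516
gripper_force: 71.5
time_s: 14.65
eef_pos: [500.1, 16.3, 44.6]
tcp_rot: [179.8, 50.2, -25.5]
force: [-0.1, -0.2, -0.8]
grip_width: 0.511
gripper_force: 71.5
time_s: 14.9
eef_pos: [500.2, 16.2, 44.4]
tcp_rot: [179.8, 50.2, -25.4]
force: [-0.3, -0.5, 3.8]
grip_width: 0.517
gripper_force: 71.8
```

Contact at 44.4 mm, as predicted. Opening, then backing off along the fingers.

```bash
python3 -m handwheel '0 0 0 0 0 0 0.4;0 0 0 0 0 0 0.4' 20; python3 -m handwheel '0 0 0 0 0 0 0.55;0 0 0 0 0 0 0.62;0 0 0 0 0 0 0.75;0 0 0 0 0 0 0.75;0 0 0 0 0 -0.15 0.8;0 0 0 0 0 -0.3 0.8;0 0 0 0 0 -0.5 0.8;0 0 0 0 0 -0.6 0.8;0 0 0 0 0 -0.6 0.8;0 0 0 0 0 0 0.8'
python3 - <<'E'
from h import *
st();P=pose("wrist");pic,d=arm.snapshot("wrist");C=cloud(P,d);cv2.imwrite("pics/w3.png",pic)
for n in("wrist","top"):
    if n=="top": P=pose(n);pic,d=arm.snapshot(n);C=cloud(P,d)
    for o in arm.outline_of("stud_wing",n):
        m=o["pixels"];Q=C[m&(d>0)];print(n,o["conf"],o["box"],np.round(np.percentile(Q[:,2],[5,50,95]),0))
        Q=Q[(Q[:,2]>50)&(Q[:,2]<68)]
        if len(Q)>50: print(len(Q),cv2.minAreaRect(Q[:,:2].astype(np.float32)),np.median(Q,0))
E
```

```text
time_s: 15.15
eef_pos: [500.2, 16.2, 44.4]
tcp_rot: [179.8, 50.2, -25.4]
force: [-0.1, -1.2, 5.6]
grip_width: 0.512
gripper_force: 71.9
time_s: 16.4
eef_pos: [562.5, -12.9, 100.5]
tcp_rot: [179.9, 49.9, -25.4]
force: [0.1, -0.5, 0.4]
grip_width: 0.796
gripper_force: 0.0
16.4 [562.5 -12.9 100.5] [179.9  49.9 -25.4] F [ 0.1 -0.5  0.4] M [-0.16 -0.3   0.03] g 0.796 0.0 q [-13.  44.  76.  10. 109. 101.]
```

View pics/w3.png

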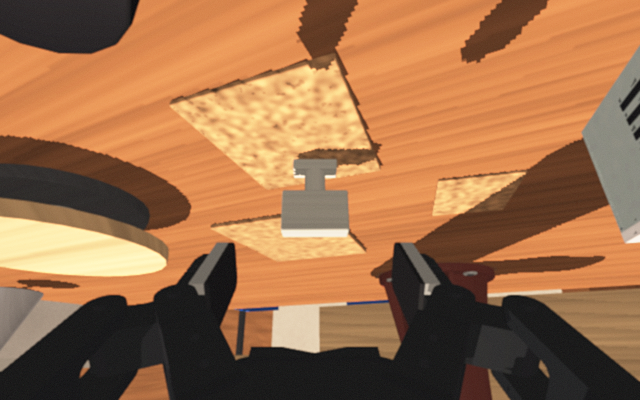

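The stud stands upright on the mat. This view is inverted: wing at (315,213), foot at (315,163). Now I lift clear, bring the hand to vertical and turn it to take the stud from above.

```bash
python3 -c "
from h import *
plan([530,5,210],lean(-25,0),8)"
```

```text
8 x: 0.0 0.629 -0.004 -0.266 -0.008 -0.268 | tot deg [ 0.  50.3 -0.3] shift/40 [-2.686 -0.058 -1.151]
```

```bash
python3 -m handwheel '0 0.63 0 -0.27 0 -0.27 0.8;0 0.63 0 -0.27 0 -0.27 0.8;0 0.63 0 -0.27 0 -0.27 0.8;0 0.63 0 -0.27 0 -0.27 0.8;0 0.63 0 -0.27 0 -0.27 0.8;0 0.63 0 -0.27 0 -0.27 0.8;0 0.63 0 -0.27 0 -0.27 0.8;0 0.63 0 -0.27 0 -0.27 0.8;0 0 0 0 0 0 0.6'
python3 -c "
from h import *
st();plan([490,21,150],lean(65,0),10)"
```

```text
time_s: 17.73
eef_pos: [526.8, 4.2, 212.0]
tcp_rot: [179.9, -0.2, -25.2]
force: [0.8, -0.4, -0.0]
grip_width: 0.61
gripper_force: 0.0
17.73 [526.8   4.2 212. ] [179.9  -0.2 -25.2] F [ 0.8 -0.4 -0. ] M [ 0.02 -0.04 -0.06] g 0.61 0.0 q [ -7.   2. 108.  -0.  70. 108.]
10 x: 0.002 -0.0 -0.902 -0.086 -0.072 0.155 | tot deg [  0.2  -0.  -90.2] shift/40 [-1.016  0.009  1.546]
```

```bash
python3 -m handwheel '0 0 -0.9 -0.09 -0.07 0.16 0.6;0 0 -0.9 -0.09 -0.07 0.16 0.6;0 0 -0.9 -0.09 -0.07 0.16 0.6;0 0 -0.9 -0.09 -0.07 0.16 0.6;0 0 -0.9 -0.09 -0.07 0.16 0.6;0 0 -0.9 -0.09 -0.07 0.16 0.6;0 0 -0.9 -0.09 -0.07 0.16 0.6;0 0 -0.9 -0.09 -0.07 0.16 0.6;0 0 -0.9 -0.09 -0.07 0.16 0.6;0 0 -0.9 -0.09 -0.07 0.16 0.6;0 0 0 0 0 0 0.6;0 0 0 0 0 0 0.6'
python3 - <<'E'
from h import *
st();P=pose("wrist");pic,d=arm.snapshot("wrist");C=cloud(P,d);cv2.imwrite("pics/w4.png",pic)
q=(C[...,2]>52)&(C[...,2]<68)&(d>0)&(np.hypot(C[...,0]-490,C[...,1]-21)<45)
n,l,s,c=cv2.connectedComponentsWithStats(q.astype(np.uint8));k=1+np.argmax(s[1:,4]);Q=C[l==k]
print(s[k],cv2.minAreaRect(Q[:,:2].astype(np.float32)),np.median(Q,0))
for o in arm.outline_of("stud_wing","wrist"): print(o["conf"],o["box"],rect(P,o["pixels"],59))
plan([490,21,100],lean(65,0),4)
E
```

```text
time_s: 19.23
eef_pos: [491.5, 18.5, 147.4]
tcp_rot: [179.9, 0.1, 64.5]
force: [0.5, 0.5, 0.0]
grip_width: 0.6
gripper_force: 0.0
19.23 [491.5  18.5 147.4] [1.799e+02 1.000e-01 6.450e+01] F [0.5 0.5 0. ] M [-0.01 -0.   -0.03] g 0.6 0.0 q [ -6.   2. 115.  -0.  63.  20.]
[ 298  168   25   68 1596] ((489.84442138671875, 21.48822593688965), (46.354007720947266, 15.90341854095459), 65.02125549316406) [490.53753788  22.74619078  57.88302515]
0.89 [295.8, 164.7, 325.8, 236.5] (array([490.8,  23.6]), array([50.5, 17. ]), 65.0)
4 x: 0.005 0.003 -0.01 0.01 -0.017 0.299 | tot deg [ 0.2  0.1 -0.4] shift/40 [ 0.039 -0.069  1.197]
```

View pics/w4.png

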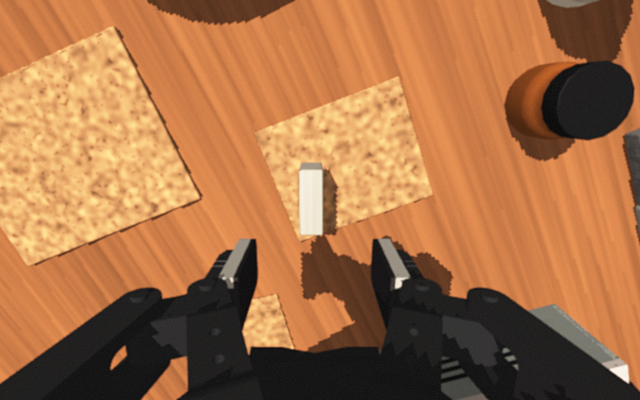

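The stud stands at (490, 21.5), its thin wing edge-on at (312,200) and turned 65°. The jar is clear of the fingers. Descending to grip across the thickness.

```bash
python3 -m handwheel '0 0 -0.04 0.04 -0.08 0.2 0.5;0 0 0 0 0 0.4 0.5;0 0 0 0 0 0.5 0.5;0 0 0 0 0 0.5 0.5;0 0 0 0 0 0.5 0.5;0 0 0 0 0 0.26 0.5;0 0 0 0 0 0 0.5'
python3 -c "
from h import *
st();plan([489.9,21.5,53],lean(65,0),1)"
```

```text
time_s: 20.2
eef_pos: [488.0, 21.3, 52.0]
tcp_rot: [180.0, 0.2, 65.1]
force: [0.8, 1.2, -0.4]
grip_width: 0.505
gripper_force: 0.0
20.2 [488.   21.3  52. ] [180.    0.2  65.1] F [ 0.8  1.2 -0.4] M [0.04 0.01 0.01] g 0.505 0.0 q [ -6.  11. 118.  -0.  51.  19.]
1 x: 0.004 0.018 0.008 0.025 0.041 -0.025 | tot deg [0.  0.2 0.1] shift/40 [ 0.025  0.041 -0.025]
```

```bash
python3 -m handwheel '0 0 0 0.025 0.04 -0.025 0.4;0 0 0 0 0 0 0.33;0 0 0 0 0 0 0.28;0 0 0 0 0 0 0.25;0 0 0 0 0 0 0.22;0 0 0 0 0 0 0.19;0 0 0 0 0 0 0.15;0 0 0 0 0 0 0.1;0 0 0 0 0 0 0.1' 50
python3 -c "
from h import *
st()
s=arm.read_state();plan(s['eef_pos']+[0,0,110],lean(65,0),5)
plan([498,-253,165],lean(173,0))"
```

```text
time_s: 21.32
eef_pos: [491.2, 21.4, 54.5]
tcp_rot: [179.8, 0.1, 65.1]
force: [0.1, 1.4, 3.6]
grip_width: 0.173
gripper_force: 50.3
21.32 [491.2  21.4  54.5] [1.798e+02 1.000e-01 6.510e+01] F [0.1 1.4 3.6] M [0.02 0.1  0.02] g 0.173 50.3 q [ -6.  11. 117.  -0.  51.  19.]
5 x: 0.004 0.002 0.002 -0.001 0.001 -0.55 | tot deg [0.2 0.1 0.1] shift/40 [-0.006  0.01  -2.75 ]
12 x: 0.0 0.002 -0.899 -0.612 -0.261 -0.23 | tot deg [   0.     0.3 -107.9] shift/40 [-6.155  3.054 -2.738]
```

```bash
python3 -m handwheel '0 0 0 0 0 -0.2 0.1;0 0 0 0 0 -0.7 0.1;0 0 0 0 0 -0.9 0.1;0 0 0 0 0 -0.9 0.1;0 0 0 0 0 -0.45 0.1;0 0 0 0 0 0 0.1'
python3 -c "
from h import *
st();plan([550,-255,180],lean(173,0),12)"
```

```text
time_s: 22.08
eef_pos: [491.8, 21.7, 181.7]
tcp_rot: [179.6, 0.1, 65.1]
force: [-0.1, -0.1, -2.0]
grip_width: 0.177
gripper_force: 49.9
22.07 [491.8  21.7 181.7] [1.796e+02 1.000e-01 6.510e+01] F [-0.1 -0.1 -2. ] M [ 0.05 -0.01  0.  ] g 0.177 49.9 q [ -6.  -0. 114.  -0.  66.  19.]
12 x: 0.002 0.003 -0.899 -0.669 -0.15 0.004 | tot deg [   0.2    0.4 -107.9] shift/40 [-5.661  4.234  0.076]
```

```bash
python3 -m handwheel '0 0 -0.9 -0.67 -0.15 0 0.1;0 0 -0.9 -0.67 -0.15 0 0.1;0 0 -0.9 -0.67 -0.15 0 0.1;0 0 -0.9 -0.67 -0.15 0 0.1;0 0 -0.9 -0.67 -0.15 0 0.1;0 0 -0.9 -0.67 -0.15 0 0.1;0 0 -0.9 -0.67 -0.15 0 0.1;0 0 -0.9 -0.67 -0.15 0 0.1;0 0 -0.9 -0.67 -0.15 0 0.1;0 0 -0.9 -0.67 -0.15 0 0.1;0 0 -0.9 -0.67 -0.15 0 0.1;0 0 -0.9 -0.67 -0.15 0 0.1;0 0 0 0 0 0 0.1;0 0 0 0 0 0 0.1'
python3 - <<'E'
from h import *
st();P=pose("wrist");pic,d=arm.snapshot("wrist");C=cloud(P,d);cv2.imwrite("pics/w5.png",pic);np.savez("w5.npz",d=d,K=P[0],A=P[1],e=P[2])
for o in arm.outline_of("well","wrist"): print(o["conf"],o["box"],rect(P,o["pixels"],76))
q=((d>0)&(C[...,2]<72)&(np.hypot(C[...,0]-498,C[...,1]+253)<35))
n,l,s,c=cv2.connectedComponentsWithStats(q.astype(np.uint8));k=1+np.argmax(s[1:,4]);print(s[k],c[k],rect(P,l==k,76),np.median(C[l==k],0))
E
```

```text
time_s: 23.82
eef_pos: [547.9, -254.2, 179.3]
tcp_rot: [-179.9, -0.1, 173.0]
force: [-0.6, 0.2, -2.4]
grip_width: 0.178
gripper_force: 49.9
23.82 [ 547.9 -254.2  179.3] [-1.799e+02 -1.000e-01  1.730e+02] F [-0.6  0.2 -2.4] M [-0.01  0.   -0.  ] g 0.178 49.9 q [ -31.   14.   99.   -0.   68. -114.]
0.81 [165.3, 25.3, 454.7, 326.8] (array([ 526.9, -254.6]), array([180.6, 187. ]), 82.6)
[ 279   98   61   63 2979] [309.08828466 128.87814703] (array([ 498.3, -251. ]), array([40.4, 40.6]), 38.5) [ 499.17949629 -251.79875727   65.76648036]
```

View pics/w5.png

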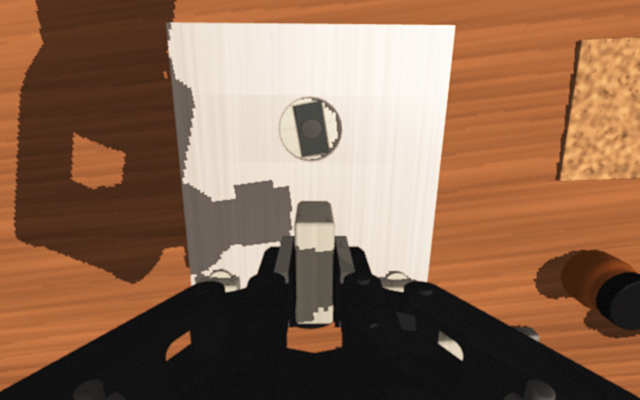

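The well is at (309,129), and the dark slot inside it at (311,129) is slightly rotated. I'll measure that slot to start the feeling from.

Run:
```python
from h import *
pic=cv2.imread("pics/w5.png");z=np.load("w5.npz");P=(z["K"],z["A"],z["e"])
g=cv2.cvtColor(pic,6);v,u=np.indices(g.shape);m=(np.hypot(u-310,v-129)<31)&(g<115)
n,l,s,c=cv2.connectedComponentsWithStats(m.astype(np.uint8));k=1+np.argmax(s[1:,4]);print(s[k],c[k])
f=cv2.morphologyEx((l==k).astype(np.uint8),cv2.MORPH_OPEN,np.ones((5,5)));print(rect(P,f,69))
Q=toplane(P,np.argwhere(f)[:,::-1],69)[:,:2];w,V=np.linalg.eigh(np.cov(Q.T));print(Q.mean(0),np.degrees(np.arctan2(*V[::-1,1])),np.sqrt(w*12))
# cover yaw and centre from plane points
d=z["d"];C=cloud(P,d);q=(d>0)&(abs(C[...,2]-76)<3)&(v<200)
r=cv2.minAreaRect(C[q][:,:2].astype(np.float32));print(r)
for o in arm.outline_of("slot","wrist"): print(o["conf"],o["box"],rect(P,o["pixels"],69))
# edges of well at cover vs circle
mm=(np.hypot(u-310,v-129)<60)&(d>0)&(C[...,2]<72);print(rect(P,mm,76))
plan([498.5,-252.5,160],lean(173,0),4)
```

```text
[ 293   99   48   58 1578] [312.69074778 129.03929024]
(array([ 499.1, -249.4]), array([35.8, 20. ]), 2.6)
[ 498.5704841  -249.65389576] -176.3402480987535 [19.2867352 35.3286105]
((490.79669189453125, -250.02630615234375), (181.12803649902344, 114.84515380859375), 82.56275177001953)
0.88 [164.7, 22.3, 453.9, 329.3] (array([ 527.6, -254.7]), array([186.5, 193.1]), 83.0)
(array([ 498.3, -251. ]), array([40.4, 40.6]), 38.5)
4 x: -0.004 0.001 0.001 0.311 -0.026 0.129 | tot deg [-0.1  0.1  0.1] shift/40 [ 1.246 -0.102  0.517]
```

The slot measures 36 x 20 mm, long axis at about +3° world, centred near (498.7, −250). Moving over it with yaw 183°.

```bash
python3 -c "
from h import *
plan([498.7,-250.2,140],lean(183.2,0),5)"
```

```text
5 x: -0.003 0.001 -0.203 0.25 0.009 0.203 | tot deg [ -0.1   0.  -10.1] shift/40 [ 1.248 -0.043  1.017]
```

```bash
python3 -m handwheel '0 0 -0.2 0.25 0.01 0.2 0.1;0 0 -0.2 0.25 0.01 0.2 0.1;0 0 -0.2 0.25 0.01 0.2 0.1;0 0 -0.2 0.25 0.01 0.2 0.1;0 0 -0.2 0.25 0.01 0.2 0.1;0 0 0 0 0 0 0.1;0 0 0 0 0 0 0.1'
python3 -c "
from h import *
st();plan([498.7,-250.2,126],lean(183.2,0),2)"
```

```text
time_s: 24.85
eef_pos: [500.2, -250.9, 141.9]
tcp_rot: [-179.8, 0.2, -177.0]
force: [0.7, 0.0, -1.1]
grip_width: 0.173
gripper_force: 49.9
24.85 [ 500.2 -250.9  141.9] [-179.8    0.2 -177. ] F [ 0.7  0.  -1.1] M [-0.01 -0.05 -0.  ] g 0.173 49.9 q [ -34.   11.  106.   -0.   63. -127.]
2 x: -0.012 0.009 -0.008 0.019 0.01 0.199 | tot deg [-0.2  0.2 -0.2] shift/40 [0.038 0.021 0.398]
```

Descending to just over the plate, then feeling in small steps.

```bash
python3 -m handwheel '0 0 0 0.02 0.01 0.2 0.1;0 0 0 0.02 0.01 0.2 0.1;0 0 0 0 0 0 0.1;0 0 0 0 0 0.1 0.1;0 0 0 0 0 0 0.1'
python3 -m handwheel '0 0 0 0 0 0.05 0.1;0 0 0 0 0 0 0.1'
python3 -m handwheel '0 0 0 0 0 0.05 0.1;0 0 0 0 0 0 0.1'
python3 -m handwheel '0 0 0 0 0 0.05 0.1;0 0 0 0 0 0 0.1'
```

```text
time_s: 25.48
eef_pos: [498.1, -250.1, 121.0]
tcp_rot: [-179.8, 0.1, -176.9]
force: [-0.2, 0.2, -1.0]
grip_width: 0.177
gripper_force: 49.9
time_s: 25.72
eef_pos: [498.2, -250.2, 119.3]
tcp_rot: [-179.8, 0.1, -176.9]
force: [0.3, 0.1, -1.4]
grip_width: 0.176
gripper_force: 49.9
time_s: 25.98
eef_pos: [498.2, -250.1, 117.2]
tcp_rot: [-179.8, 0.1, -176.9]
force: [0.1, 0.8, -1.9]
grip_width: 0.177
gripper_force: 49.9
time_s: 26.22
eef_pos: [498.1, -250.1, 115.1]
tcp_rot: [-179.8, 0.1, -176.9]
force: [-0.6, -0.1, -0.5]
grip_width: 0.171
gripper_force: 49.9
```

It passes the plate level without resistance, so the foot is in the slot. Pushing on against the spring.

```bash
python3 -m handwheel '0 0 0 0 0 0.05 0.1;0 0 0 0 0 0.05 0.1;0 0 0 0 0 0 0.1'
python3 -m handwheel '0 0 0 0 0 0.05 0.1;0 0 0 0 0 0.05 0.1;0 0 0 0 0 0 0.1'
python3 -m handwheel '0 0 0 0 0 0.05 0.1;0 0 0 0 0 0.025 0.1;0 0 0 0 0 0 0.1;0 0 0 0 0 0 0.1'
```

```text
time_s: 26.6
eef_pos: [498.4, -250.3, 111.6]
tcp_rot: [-179.8, 0.1, -176.9]
force: [-0.1, 0.0, 0.9]
grip_width: 0.177
gripper_force: 50.2
time_s: 26.98
eef_pos: [498.5, -250.3, 107.5]
tcp_rot: [-179.8, 0.1, -176.9]
force: [-0.9, 0.9, 2.5]
grip_width: 0.172
gripper_force: 50.4
time_s: 27.48
eef_pos: [498.5, -250.3, 104.5]
tcp_rot: [-179.8, 0.1, -176.9]
force: [-0.0, -0.4, 3.6]
grip_width: 0.175
gripper_force: 50.5
```

```bash
python3 -m handwheel '0 0 0 0 0 0.025 0.1;0 0 0 0 0 0.025 0.1;0 0 0 0 0 0 0.1;0 0 0 0 0 0 0.1'
python3 -m handwheel '0 0 0 0 0 0.025 0.1;0 0 0 0 0 0 0.1;0 0 0 0 0 0 0.1'
```

```text
time_s: 27.98
eef_pos: [498.5, -250.3, 102.5]
tcp_rot: [-179.8, 0.1, -176.9]
force: [-1.5, -0.1, 4.2]
grip_width: 0.175
gripper_force: 50.6
time_s: 28.35
eef_pos: [498.5, -250.4, 101.6]
tcp_rot: [-179.8, 0.1, -176.9]
force: [-1.0, 0.5, 6.4]
grip_width: 0.175
gripper_force: 50.9
```

```bash
python3 -m handwheel '0 0 0.4 0 0 0 0.1;0 0 0.4 0 0 0 0.1;0 0 0.4 0 0 0 0.1;0 0 0.4 0 0 0 0.1;0 0 0 0 0 0 0.1'; python3 -c "
from h import *
st()"
```

```text
time_s: 28.98
eef_pos: [498.6, -250.5, 101.6]
tcp_rot: [-179.8, 0.2, 167.1]
force: [-0.4, 0.7, 4.7]
grip_width: 0.173
gripper_force: 50.7
28.98 [ 498.6 -250.5  101.6] [-179.8    0.2  167.1] F [-0.4  0.7  4.7] M [ 0.06  0.04 -0.05] g 0.173 50.7 q [ -34.   14.  108.   -0.   58. -111.]
```

Turns freely with no moment building up. Carrying on.

```bash
python3 -m handwheel '0 0 0.5 0 0 0 0.1;0 0 0.5 0 0 0 0.1;0 0 0.5 0 0 0 0.1;0 0 0.5 0 0 0 0.1;0 0 0.5 0 0 0 0.1;0 0 0.5 0 0 0 0.1;0 0 0.5 0 0 0 0.1;0 0 0.5 0 0 0 0.1;0 0 0.5 0 0 0 0.1;0 0 0.5 0 0 0 0.1;0 0 0.5 0 0 0 0.1;0 0 0 0 0 0 0.1'; python3 -c "
from h import *
st()"
python3 -m handwheel '0 0 0.4 0 0 0 0.1;0 0 0.4 0 0 0 0.1;0 0 0.3 0 0 0 0.1;0 0 0 0 0 0 0.1'; python3 -c "
from h import *
st()"
```

```text
time_s: 30.48
eef_pos: [498.8, -250.6, 101.7]
tcp_rot: [179.9, 0.3, 112.1]
force: [-0.7, -0.7, 4.3]
grip_width: 0.175
gripper_force: 50.7
30.48 [ 498.8 -250.6  101.7] [179.9   0.3 112.1] F [-0.7 -0.7  4.3] M [-0.01 -0.05 -0.04] g 0.175 50.7 q [-34.  14. 108.  -0.  58. -56.]
time_s: 30.98
eef_pos: [498.8, -250.5, 101.6]
tcp_rot: [179.9, 0.3, 101.2]
force: [-0.1, -0.7, 5.2]
grip_width: 0.175
gripper_force: 50.7
30.98 [ 498.8 -250.5  101.6] [179.9   0.3 101.2] F [-0.1 -0.7  5.2] M [ 0.02 -0.05  0.  ] g 0.175 50.7 q [-34.  14. 108.  -0.  58. -45.]
```

```bash
for r in 1 2; do :; done; python3 -m handwheel '0 0 0.3 0 0 0 0.1;0 0 0 0 0 0 0.1'>/dev/null; python3 -c "from h import *;st()"; python3 -m handwheel '0 0 0.3 0 0 0 0.1;0 0 0 0 0 0 0.1'>/dev/null; python3 -c "from h import *;st()"; python3 -m handwheel '0 0 0.3 0 0 0 0.1;0 0 0 0 0 0 0.1'>/dev/null; python3 -c "from h import *;st()"
```

```text
31.23 [ 498.7 -250.6  101.6] [179.8   0.3  98.2] F [0.1 0.5 5.6] M [-0.05 -0.13  0.01] g 0.176 50.7 q [-34.  14. 108.  -0.  58. -42.]
31.48 [ 498.7 -250.5  101.6] [179.8   0.2  95.2] F [ 0.5 -1.4  5. ] M [-0.02 -0.11 -0.05] g 0.176 50.7 q [-34.  14. 108.  -0.  58. -39.]
31.73 [ 498.6 -250.5  101.5] [179.8   0.2  92.2] F [0.6 0.3 5.5] M [ 0.   -0.12  0.  ] g 0.176 50.7 q [-34.  14. 108.  -0.  58. -36.]
```

```bash
python3 -m handwheel '0 0 0.3 0 0 0 0.1;0 0 0 0 0 0 0.1'>/dev/null; python3 -c "from h import *;st()"; python3 -m handwheel '0 0 0.3 0 0 0 0.1;0 0 0 0 0 0 0.1'>/dev/null; python3 -c "from h import *;st()"; python3 -m handwheel '0 0 0.3 0 0 0 0.1;0 0 0 0 0 0 0.1'>/dev/null; python3 -c "from h import *;st()"
```

```text
31.98 [ 499.  -250.6  101.6] [179.8   0.3  89.2] F [ 2.  -1.3  3.5] M [-0.14 -0.42  0.03] g 0.174 50.5 q [-34.  14. 108.  -0.  58. -33.]
32.23 [ 499.2 -250.8  101.6] [179.7   0.3  86.3] F [ 4.2 -0.9  2.3] M [-0.25 -0.75  0.62] g 0.172 50.6 q [-34.  14. 108.  -0.  58. -30.]
32.48 [ 499.1 -250.8  101.6] [179.7   0.3  83.4] F [ 4.2 -3.1  2.9] M [-0.38 -0.84  1.38] g 0.177 55.9 q [-34.  14. 108.  -0.  58. -27.]
```

The stop is felt (moment 1.4 N m at yaw 83–86°). I ease the wind-up slightly, let it spring up, then open.

```bash
python3 -m handwheel '0 0 -0.25 0 0 0 0.1;0 0 0 0 0 -0.03 0.1;0 0 0 0 0 -0.03 0.1;0 0 0 0 0 0 0.1'; python3 -c "from h import *;st()"
python3 -m handwheel '0 0 0 0 0 0 0.2;0 0 0 0 0 0 0.3;0 0 0 0 0 0 0.45;0 0 0 0 0 0 0.6;0 0 0 0 0 0 0.6' 20
python3 -m handwheel '0 0 0 0 0 -0.3 0.6;0 0 0 0 0 -0.6 0.6;0 0 0 0 0 -0.8 0.6;0 0 0 0 0 -0.8 0.6;0 0 0 0 0 0 0.6;0 0 0 0 0 0 0.6'
python3 - <<'E'
from h import *
st();P=pose("wrist");pic,d=arm.snapshot("wrist");C=cloud(P,d);cv2.imwrite("pics/w6.png",pic)
q=(C[...,2]>98)&(C[...,2]<118)&(d>0)&(np.hypot(C[...,0]-498,C[...,1]+250)<45)
n,l,s,c=cv2.connectedComponentsWithStats(q.astype(np.uint8));k=1+np.argmax(s[1:,4]);Q=C[l==k]
print(s[k],cv2.minAreaRect(Q[:,:2].astype(np.float32)),np.median(Q,0))
E
```

```text
time_s: 32.98
eef_pos: [498.9, -250.6, 101.8]
tcp_rot: [179.7, 0.3, 85.7]
force: [7.9, -4.0, -9.2]
grip_width: 0.174
gripper_force: 49.7
32.98 [ 498.9 -250.6  101.8] [179.7   0.3  85.7] F [ 7.9 -4.  -9.2] M [-0.8  -1.65  0.79] g 0.174 49.7 q [-34.  14. 108.  -0.  58. -29.]
time_s: 33.6
eef_pos: [498.0, -250.1, 103.7]
tcp_rot: [179.9, 0.2, 85.6]
force: [-0.6, -0.8, 0.4]
grip_width: 0.603
gripper_force: 0.0
time_s: 34.35
eef_pos: [497.8, -249.7, 203.6]
tcp_rot: [179.9, 0.2, 85.6]
force: [-0.5, 0.1, -0.1]
grip_width: 0.601
gripper_force: 0.0
34.35 [ 497.8 -249.7  203.6] [179.9   0.2  85.6] F [-0.5  0.1 -0.1] M [ 0.08 -0.01  0.04] g 0.601 0.0 q [-34.   6. 104.  -0.  69. -29.]
[ 303  170   26   67 1534] ((498.65673828125, -250.92160034179688), (46.07313537597656, 15.988109588623047), 88.56461334228516) [ 498.79442406 -248.98041988  108.93662938]
```

View pics/w6.png

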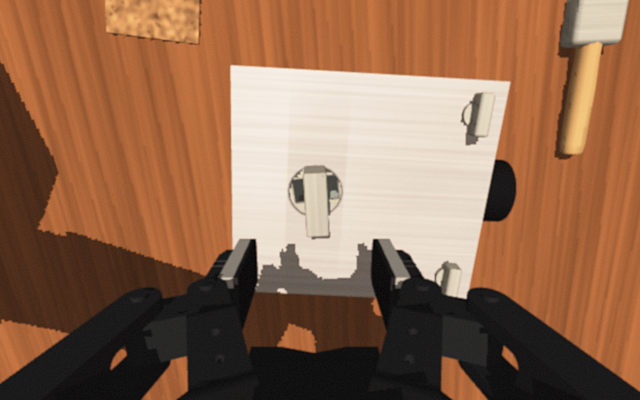

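The wing's top is at about 109 mm, which matches the locked 110 mm (117 mm if it had sprung back). It lies across the slot at 88.6° and held against roughly 9 N of upward pull. Handing in.

```bash
python3 -c "from bench import arm;print(arm.sign_off())"
```

```text
the job is handed in; nothing more can be done
None
```

The stud was stood on the mat, regripped from above, pushed into the slot and turned clockwise to its stop; after release it stayed locked down, and the job was handed in at about 34 s.

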